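# Put away the washed pastry tools

## Robot

A 6-joint arm with a two-finger parallel gripper is mounted at the origin on the work surface. World frame = base frame: x ahead of the robot, y to its left, z up, the work surface at z = 0. Lengths are in m, angles in rad, forces in N, time in s.
With the tool pointing down it reaches from about 0.3 to 0.875 m from the base axis. Payload 6.4 kg.
Tool frame: the origin (TCP) lies at the centre of the arm's flange, where the gripper is bolted on; the fingertips stand 173 mm ahead of it and the grasp point (between the pads) lies 155 mm ahead of it (ctrl.pinch_z is the distance from the TCP to the grasp point, in m); z points along the fingers, y is the direction in which the jaws open and shut (so a half turn about z gives the same grasp; the last joint's range is limited). The gripper opens to 85 mm and grips with 20 to 120 N. Pads are 22 mm wide; open, the fingers measure 114 mm over their backs; the gripper's body (76 mm by 85 mm) begins 54 mm behind the grasp point. The pads swing forward as they close: fully open they stand 13 mm farther back than shut.
Start: joints at [0.937, 0.181, 1.607, -0, 1.354, -0.206], TCP at [0.239, 0.523, 0.405] pointing down, gripper open.
Joint ranges: [-2.99, 2.99], [-0.89, 2.07], [0.3, 2.58], [-1.14, 4.28], [0, 2.63], [-3.12, 3.12]. Speed limits (rad/s): [2.57, 2.57, 3.01, 3.14, 3.14, 3.14].

## Interface

Orientations are given as a unit quaternion [w, x, y, z].
In Python, from bench import ctrl gives the robot as it stands.
- The arm moves only by the tool drive_tool, never from a script. Its argument "commands" is a list that holds one entry, the list of rows, each a list of 7 numbers: the shift along the tool's x, y, z in units of 50 mm (1.0 is 50 mm), then the turn, a rotation vector about the tool's x, y, z in units of 8 degrees (1.0 is 8 degrees), then the closure in counts, from 0 (fully open) to 255 (shut). A call has 1 to 10 rows; each row shifts and turns the commanded pose from where the row before left it, along the tool's axes as they then stand; what a row does not reach is not made up. A row lasts 1/10 s, in which the tool goes at most 50 mm and 8.59 degrees, less where a joint would pass 70% of its speed; a pose out of reach is approached as far as the arm can. A call is refused whole if a number of a shift passes 1 or a number of a turn 1, either way. A call with a gripper value outside its range is refused whole. The fingers move at their own pace and stop on an object; the grip force is fixed at half the most. Time passes only in rows, so rows that do not move let the fingers close. It gives the time, the measured TCP pose, the force and the opening at its end, in the units of the state.
- ctrl.get_obs(): the state, without advancing time (a new reading comes with each control period).
- ctrl.camera(name): name is "scene" or "side" or "wrist"; returns a dict with "pixels" (384x512x3 uint8, red, green, blue), "depth" (384x512 float32, m along the optical axis (not along the pixel's ray), 0 where there is no reading), "intrinsics" (3x3 intrinsics, pixels), "R" (3x3) and "t" (3): a world point X has camera coordinates R X + t; the wrist camera has in their place "tool_from_camera" (4x4, takes a point from camera to tool coordinates, whose origin is the TCP and whose axes are the flange's). Camera axes: x right, y down, z forward; pixel columns grow to the right and rows downward; lengths in m; the calibration is good to about 2 mm. A picture is of the moment at which its call begins: read the wrist's pose just before it.
- ctrl.hand_in(): hands the job in, once; it reports no verdict.
The state is a dict: "time_s": time; "q": joint angles; "dq": joint speeds; "joint_efforts": joint torques, N m; "eef_pos": TCP position; "eef_rot": TCP orientation; "wrist_force": force on the tool from outside, world axes, zero at the start; "torque": the same for the moment, N m; "opening": opening from 0.0 (shut) to 1.0 (fully open).
Only numpy, scipy, OpenCV 4.12 (cv2) and the standard library are available. Lean on these libraries where they do the work, as an engineer would, in place of code of your own. Each camera call takes 0.05 s, during which the arm holds its last target. There are 200 camera calls.

## Task

Put the washed pastry tools away: nest the two round cutters in the round tin, the small one standing inside the large one; stand the large piping nozzle upright in the wide bay of the divided tray and the small nozzle upright in its narrow bay; and set the loaf mould flat, open side up, in the square tray. Everything should sit flat on the floor of its tin or tray, let go and at rest, and the timer should stay where it is.

Things in the scene. Friction and masses are not known exactly. Their poses are not given: they have to be found in the camera images.
- cutter_small_mid (a point): Small round pastry cutter: a plain steel ring open at top and bottom, standing upright like a short tube, outer diameter 40 mm, wall 2 mm, 45 mm tall. The point is its centre, half-way up (22.5 mm above its underside); z is the ring's axis, upwards.
- cutter_large_mid (a point): Large round pastry cutter: a plain steel ring open at top and bottom, outer diameter 60 mm, inner diameter 56 mm, 45 mm tall. The point is its centre, half-way up (22.5 mm above its underside); z is the ring's axis, upwards. The small cutter fits inside it with 8 mm to spare all round, which leaves no room for fingers between the two.
- nozzle_large_mid (a point): Large piping nozzle: a steel cone standing on its wide end, 65 mm tall, diameter 40 mm at the foot tapering evenly to 22 mm at the top (dark mouth). The point is on its axis half-way up (32.5 mm above its underside); z runs up the axis.
- nozzle_small_mid (a point): Small piping nozzle: a steel cone standing on its wide end, 50 mm tall, diameter 28 mm at the foot tapering evenly to 16 mm at the top (dark mouth). The point is on its axis half-way up (25 mm above its underside); z runs up the axis.
- loaf_mould_mid (a point): Mini loaf mould: an open-topped rectangular box of dark steel with 2 mm walls, 80 mm long (its x axis), 48 mm wide (its y axis), 40 mm tall, open side up. The point is its centre, half-way up (20 mm above its underside).
- round_tin: Shallow round aluminium tin, fixed to the bench, outer diameter 140 mm, inner diameter 134 mm, rim 14 mm high, floor 3 mm thick. Origin at the centre of its underside, on the bench; z up.
- square_tray: Shallow square aluminium tray without dividers, fixed to the bench, 130 by 130 mm outside, 3 mm walls 14 mm high, floor 3 mm thick. Origin at the centre of its underside; x and y along its sides.
- bay_tray: Shallow oblong aluminium tray with one divider, fixed to the bench, 90 mm (its x axis) by 166 mm (its y axis) outside, 3 mm walls and divider 14 mm high, floor 3 mm thick. The divider, along x at y = -14.5 mm, splits it into a wide bay (93 mm by 84 mm inside, centre at y = +33.5 mm) and a narrow bay (64 mm by 84 mm inside, centre at y = -48 mm). Origin at the centre of its underside.
- timer: Kitchen timer standing among the tools: a white plastic disc 52 mm in diameter with a black grip bar on top, 40 mm tall in all. Not to be moved. Origin at the centre of its underside.
Mind the look-alikes: they are no part of the job. Leave any blue look-alike of the part that bears loaf_mould_mid alone.

How it is judged:
By the outcome, as a careful person would: the job done as asked, in the order asked, and still so for the second after the job is handed in, with the robot touching nothing.
It also fails if it takes over 128 s, if anything falls off the work surface, if the arm or the gripper's body presses on something with over 40 N, if the wrist force passes 120 N, or if a joint passes its speed limit or range.

## Working session

There is one attempt and no reset: what is moved stays moved. The work goes in short steps, Python scripts to look and compute and a tool call to move; the robot and the scene stay as the last step left them, time stands still between calls to the robot, and variables do not carry over. Pictures are saved under pics/ and viewed, about 12 in all and at most 16, crops included, and the job is handed in when it is done.

Besides the shell and the picture viewer there is one more tool, called after "Call:" by a JSON object that holds its "fn" and its "kwargs". drive_tool: Moves the arm, as the interface text tells. Its arguments: {"type":"object","properties":{"commands":{"type":"array","items":{"type":"array","items":{"type":"array","items":{"type":"number"}}}}},"required":["commands"]}

```bash
mkdir -p pics; ls; python3 - <<'E'
from bench import ctrl
import numpy as np,cv2
print(ctrl.get_obs())
for n in("scene","side","wrist"):
    c=ctrl.camera(n);np.savez(f"pics/{n}0.npz",**c);cv2.imwrite(f"pics/{n}0.png",c["pixels"][...,::-1])
    print(n,c["intrinsics"],c.get("R"),c.get("t"),c.get("tool_from_camera"))
E
```

```text
pics
{'time_s': 0.0, 'q': array([ 9.36734606e-01,  1.81524788e-01,  1.60801715e+00,  1.51689277e-05,
        1.35376668e+00, -2.06298622e-01]), 'dq': array([-0.00014047,  0.00221947, -0.00024753, -0.00050078,  0.00083123,
        0.00111158]), 'joint_efforts': array([ 7.45297848e-05, -4.44886529e+01, -3.51330113e+01, -3.96994874e-04,
        9.32117400e-03,  2.38616065e-05]), 'eef_pos': array([0.23835872, 0.5229898 , 0.4037886 ]), 'eef_rot': array([-3.56752180e-04,  2.12256119e-01,  9.77213694e-01, -7.80327632e-04]), 'wrist_force': array([ 0.6654721 , -0.43403478,  0.27445562]), 'torque': array([0.01112965, 0.0133522 , 0.01568088]), 'opening': 0.993060558768134}
scene [[384.87019684   0.         252.9842554 ]
 [  0.         384.87019684 195.32443986]
 [  0.           0.           1.        ]] [[-0.84974953  0.52710069 -0.00951865]
 [ 0.40092218  0.63439964 -0.66090733]
 [-0.34232608 -0.56542193 -0.75040715]] [ 0.3975092  -0.21705764  1.19970706] None
side [[391.17471995   0.         255.87904289]
 [  0.         391.17471995 193.43311189]
 [  0.           0.           1.        ]] [[ 0.93575821 -0.35246501  0.01117955]
 [-0.20439603 -0.56793887 -0.79728771]
 [ 0.28736532  0.74378347 -0.60349592]] [-0.45510288  0.1883423   1.09336513] None
wrist [[277.33949001   0.         253.08928752]
 [  0.         277.33949001 187.18298714]
 [  0.           0.           1.        ]] None None [[ 7.20035962e-04 -9.45534044e-01 -3.25522430e-01  8.35091639e-02]
 [ 9.99999564e-01  4.87134779e-04  7.96974667e-04 -2.40940096e-04]
 [-5.94993383e-04 -3.25522862e-01  9.45533983e-01  3.11194008e-02]
 [ 0.00000000e+00  0.00000000e+00  0.00000000e+00  1.00000000e+00]]
```

View pics/scene0.png

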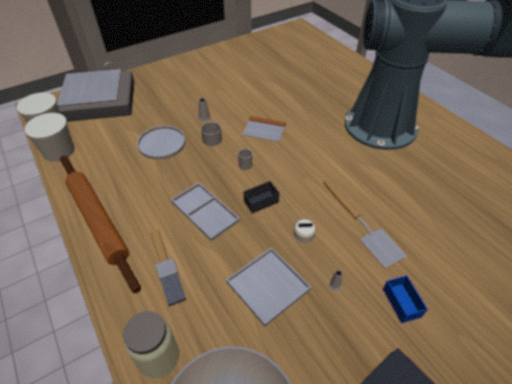

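View pics/side0.png

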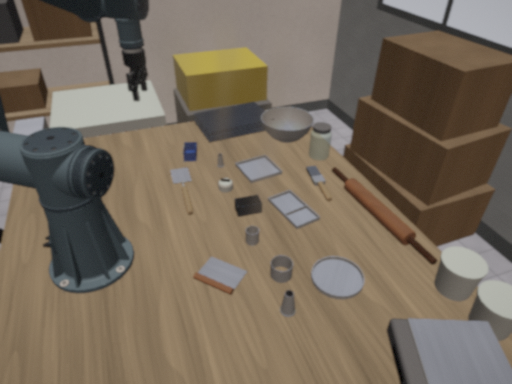

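The scene view shows these items:
- Round tin at (161,142), bay tray at (205,210) and square tray at (268,285).
- Large cutter at (211,133) and small cutter at (245,158).
- Nozzles at (203,108) and (336,279).
- Dark mould at (262,197), blue look-alike at (405,299) and timer at (305,230).

The side view agrees. Next I'll measure positions from depth in both views.

```bash
cat > h.py <<'E'
import numpy as np,cv2
def cloud(c,R=None,t=None):
    R=c["R"] if R is None else R; t=c["t"] if t is None else t
    d=c["depth"];v,u=np.indices(d.shape);K=c["intrinsics"]
    P=np.stack([(u-K[0,2])/K[0,0]*d,(v-K[1,2])/K[1,1]*d,d],-1)
    return (P-t)@R            # R^T (P-t)
def ray(c,u,v,z):
    K=c["intrinsics"];r=c["R"].T@np.array([(u-K[0,2])/K[0,0],(v-K[1,2])/K[1,1],1]);o=-c["R"].T@c["t"]
    return o+r*(z-o[2])/r[2]
E
python3 - <<'E'
import numpy as np,cv2
from h import *
from bench import ctrl;print(ctrl.pinch_z)
S={n:dict(np.load(f"pics/{n}0.npz")) for n in("scene","side")}
big={}
for n,c in S.items():
    W=cloud(c);z=W[...,2]
    m=((z>.007)&(z<.12)&(W[...,0]>.1)&(W[...,0]<1)&(abs(W[...,1])<.8)&(c["depth"]>0)&(np.hypot(W[...,0],W[...,1])>.2)).astype(np.uint8)
    k,L,st,ce=cv2.connectedComponentsWithStats(m,connectivity=4)
    print(n,"bench z med",np.median(z[(abs(z)<.02)]))
    for i in range(1,k):
        if st[i,4]<15: continue
        p=W[L==i];top=p[p[:,2]>p[:,2].max()-.008]
        r=cv2.minAreaRect((p[:,:2]*1000).astype(np.float32))
        print(i,st[i,4],"px",ce[i].round(),"zmax %.3f"%p[:,2].max(),"topmid",((top.min(0)+top.max(0))/2).round(3)[:2],"rect",np.round(r[0]),np.round(r[1]),round(r[2]),"rgb",c["pixels"][L==i].mean(0).round())
E
```

```text
0.1547
scene bench z med -0.0004314982441200213
1 8566 px [ 82. 146.] zmax 0.103 topmid [ 0.883 -0.481] rect [ 853. -302.] [855. 320.] 71 rgb [116. 101.  91.]
2 187 px [202. 109.] zmax 0.068 topmid [ 0.447 -0.336] rect [ 445. -332.] [36. 30.] 19 rgb [97. 87. 78.]
3 388 px [268. 126.] zmax 0.021 topmid [ 0.294 -0.199] rect [ 320. -177.] [ 87. 116.] 41 rgb [132. 113. 107.]
6 381 px [210. 133.] zmax 0.048 topmid [ 0.477 -0.225] rect [ 476. -224.] [62. 60.] 44 rgb [89. 80. 75.]
8 88 px [255. 131.] zmax 0.010 topmid [ 0.351 -0.179] rect [ 349. -180.] [37. 71.] 6 rgb [139. 139. 151.]
9 247 px [160. 141.] zmax 0.016 topmid [ 0.613 -0.289] rect [ 613. -288.] [138. 139.] 39 rgb [115. 108. 107.]
26 246 px [244. 158.] zmax 0.047 topmid [ 0.448 -0.076] rect [448. -77.] [43. 37.] 58 rgb [91. 82. 77.]
29 401 px [343. 201.] zmax 0.022 topmid [0.308 0.182] rect [311. 193.] [187.  21.] 85 rgb [137. 108.  74.]
30 593 px [260. 196.] zmax 0.041 topmid [0.484 0.063] rect [485.  62.] [51. 81.] 86 rgb [39. 35. 34.]
31 471 px [204. 209.] zmax 0.018 topmid [0.624 0.013] rect [623.  14.] [ 91. 169.] 10 rgb [1
[... 2117 characters left out ...]
4. -78.] [41. 39.] 34 rgb [103.  95.  88.]
70 2088 px [459. 272.] zmax 0.103 topmid [ 0.878 -0.422] rect [ 877. -422.] [108. 107.] 9 rgb [141. 139. 132.]
71 452 px [281. 268.] zmax 0.048 topmid [ 0.472 -0.225] rect [ 471. -226.] [62. 59.] 76 rgb [97. 91. 85.]
72 327 px [337. 277.] zmax 0.019 topmid [ 0.608 -0.29 ] rect [ 608. -290.] [141. 138.] 59 rgb [121. 117. 116.]
73 1015 px [219. 275.] zmax 0.022 topmid [ 0.289 -0.2  ] rect [ 316. -176.] [ 91. 117.] 41 rgb [138. 128. 126.]
89 8898 px [456. 343.] zmax 0.103 topmid [ 0.876 -0.537] rect [ 753. -559.] [231. 303.] 70 rgb [125. 125. 127.]
93 284 px [288. 303.] zmax 0.070 topmid [ 0.441 -0.338] rect [ 439. -340.] [29. 32.] 28 rgb [94. 87. 82.]
```

```bash
python3 - <<'E'
import cv2,numpy as np
a=cv2.imread("pics/scene0.png")[90:330,120:440];a=cv2.resize(a,None,fx=2.5,fy=2.5,interpolation=cv2.INTER_CUBIC);cv2.imwrite("pics/crop1.png",a)
E
```

```text
(no output)
```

View pics/crop1.png

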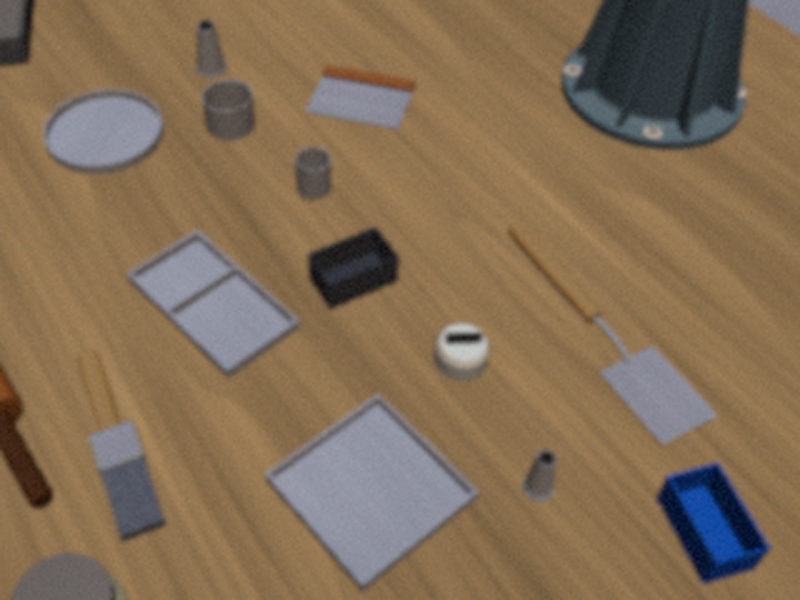

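The enlarged crop confirms the dark mould at scene (262,197) is the target. The blue one at (405,299) gets left alone. The divider is toward the −y end of the bay tray. The sizes and heights match the descriptions, and averaging the two views gives positions good to about 2–3 mm.

The fingers don't fit between the rings, so the small cutter goes in first and the large one is lowered over it.

```bash
cat > plan.py <<'E'
import sys,numpy as np
from scipy.spatial.transform import Rotation as Ro
from bench import ctrl
# plan.py x y jawdeg zgrasp... : shift (50mm units) and turn (8deg units) in tool axes from here
o=ctrl.get_obs();w,a,b,c=o["eef_rot"];R=Ro.from_quat([a,b,c,w]).as_matrix();p=o["eef_pos"]
print("t %.1f"%o["time_s"],"pos",p.round(4),"jaw deg %.1f"%np.degrees(np.arctan2(R[1,1],R[0,1])),"tilt",R[:2,2].round(4),"open %.3f"%o["opening"],"F",o["wrist_force"].round(1),"q",o["q"].round(2))
cur=np.degrees(np.arctan2(R[1,1],R[0,1]))
if len(sys.argv)>4:
    x,y,j,z=map(float,sys.argv[1:5])
    d=R.T@(np.array([x,y,z+ctrl.pinch_z])-p)/.05
    print("shift then turn: shift",d.round(2),"turn z units",round(-((j-cur+90)%180-90)/8,2))
E
python3 plan.py .446 -.077 65.5 .17;python3 - <<'E'
import numpy as np
from h import *
c=dict(np.load("pics/scene0.npz"))
for P in([.615,.047,.003],[.629,-.033,.003]):
    k=c["intrinsics"]@(c["R"]@np.array(P)+c["t"]);print((k[:2]/k[2]).round())
E
```

```text
t 0.1 pos [0.2384 0.523  0.404 ] jaw deg 65.5 tilt [-0.0008 -0.0011] open 1.003 F [ 0.8  0.2 -0.1] q [ 0.94  0.18  1.61  0.    1.35 -0.21]
shift then turn: shift [-8.76 -9.19  1.6 ] turn z units -0.0
[213. 218.]
[194. 200.]
```

Call:
{"fn": "drive_tool", "kwargs": {"commands": [[[-0.6,-0.6,0.1,0,0,0,0],[-0.6,-0.6,0.1,0,0,0,0],[-0.6,-0.6,0.1,0,0,0,0],[-0.6,-0.6,0.1,0,0,0,0],[-0.6,-0.6,0.1,0,0,0,0],[-0.6,-0.6,0.1,0,0,0,0],[-0.6,-0.6,0.1,0,0,0,0],[-0.6,-0.6,0.1,0,0,0,0],[-0.6,-0.6,0.1,0,0,0,0],[-0.6,-0.6,0.1,0,0,0,0]]]}}

```text
time_s: 1.15
eef_pos: [0.3871, 0.1241, 0.3546]
eef_rot: [0.0, 0.212, 0.977, 0.0]
wrist_force: [0.3, 0.4, 0.2]
opening: 1.0
```

Call:
{"fn": "drive_tool", "kwargs": {"commands": [[[-0.6,-0.6,0.1,0,0,0,0],[-0.6,-0.6,0.1,0,0,0,0],[-0.6,-0.6,0.1,0,0,0,0],[-0.6,-0.6,0.1,0,0,0,0],[-0.36,-0.6,0.1,0,0,0,0],[0,-0.19,0.1,0,0,0,0],[0,0,0,0,0,0,0],[0,0,0,0,0,0,0]]]}}

```text
time_s: 1.95
eef_pos: [0.446, -0.0759, 0.3244]
eef_rot: [-0.001, 0.212, 0.977, 0.0]
wrist_force: [-0.1, 0.0, 0.3]
opening: 1.001
```

```bash
python3 plan.py .446 -.077 65.5 .17
```

```text
t 1.9 pos [ 0.446  -0.0759  0.3244] jaw deg 65.5 tilt [-0.0009  0.0009] open 1.001 F [-0.1  0.   0.3] q [-0.43 -0.    1.98  0.    1.17 -1.58]
shift then turn: shift [-0.01 -0.02 -0.01] turn z units -0.0
```

```bash
cat > wr.py <<'E'
# wrist depth clusters in world: centre of points near the top of each thing
import sys,numpy as np,cv2
from scipy.spatial.transform import Rotation as Ro
from bench import ctrl
from h import *
o=ctrl.get_obs();w,a,b,c4=o["eef_rot"];T=np.eye(4);T[:3,:3]=Ro.from_quat([a,b,c4,w]).as_matrix();T[:3,3]=o["eef_pos"]
c=ctrl.camera("wrist");M=np.linalg.inv(T@c["tool_from_camera"])
W=cloud(c,M[:3,:3],M[:3,3]);z=W[...,2]
cv2.imwrite(f"pics/{sys.argv[1]}.png",c["pixels"][...,::-1])
m=((z>.009)&(z<.09)&(c["depth"]>.1)).astype(np.uint8)
k,L,st,ce=cv2.connectedComponentsWithStats(m,connectivity=4)
print("bench",np.median(z[abs(z)<.02]).round(4))
for i in range(1,k):
    if st[i,4]<60: continue
    p=W[L==i];h=np.percentile(p[:,2],98);top=p[p[:,2]>h-.006];e=p[p[:,2]>.01]
    r=cv2.minAreaRect((top[:,:2]*1000).astype(np.float32))
    print(st[i,4],"px",ce[i].round(),"h %.3f"%h,"toprect",np.round(r[0],1),np.round(r[1],1),round(r[2],1))
E
python3 wr.py w1
```

```text
bench -0.0
2624 px [72. 82.] h 0.019 toprect [ 293.  -197.3] [ 17.3 115.2] 41.7
432 px [506.  64.] h 0.022 toprect [445.9 181.1] [ 6.7 33.5] 82.4
3409 px [401. 155.] h 0.040 toprect [482.4  63.9] [49.1 80.5] 86.2
1009 px [253. 182.] h 0.046 toprect [445.8 -75.8] [39.  39.3] 80.5
1035 px [421. 248.] h 0.015 toprect [614.4  50.6] [91.7 95.2] 10.9
1443 px [134. 248.] h 0.045 toprect [ 461.7 -228.6] [31.3 59.9] 22.8
1771 px [ 37. 274.] h 0.066 toprect [ 443.2 -334.6] [22.8 21.8] 66.4
331 px [321. 290.] h 0.015 toprect [628.4 -62.4] [35.9 96.5] 80.2
236 px [187. 315.] h 0.015 toprect [ 582.7 -229.2] [69.9 11.3] 26.6
767 px [498. 330.] h 0.021 toprect [768.9 122.2] [34.  42.2] 78.6
```

View pics/w1.png

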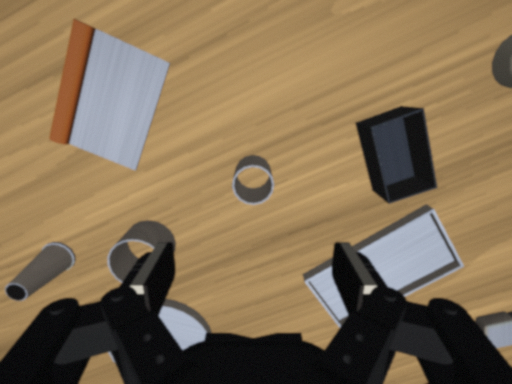

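The wrist view shows the small cutter at (253,182), measured at (445.8,−75.8) mm with a top 46 mm high. That is directly under the gripper, so I'm descending to grasp it.

Call:
{"fn": "drive_tool", "kwargs": {"commands": [[[0,0,0.7,0,0,0,0],[0,0,0.7,0,0,0,0],[0,0,0.7,0,0,0,0],[0,0,0.5,0,0,0,0],[0,0,0.2,0,0,0,0],[0,0,0,0,0,0,255],[0,0,0,0,0,0,255],[0,0,0,0,0,0,255],[0,0,0,0,0,0,255],[0,0,0,0,0,0,255]]]}}

```text
time_s: 3.0
eef_pos: [0.4473, -0.0769, 0.1866]
eef_rot: [0.001, 0.212, 0.977, -0.0]
wrist_force: [-1.7, 1.4, 8.0]
opening: 0.453
```

Call:
{"fn": "drive_tool", "kwargs": {"commands": [[[0,0,0,0,0,0,255],[0,0,0,0,0,0,255],[0,0,0,0,0,0,255],[0,0,0,0,0,0,255],[0,0,-0.3,0,0,0,255],[0,0,-0.7,0,0,0,255],[0,0,-0.7,0,0,0,255],[0,0,-0.7,0,0,0,255],[0,0,-0.4,0,0,0,255],[0,0,0,0,0,0,255]]]}}

```text
time_s: 4.0
eef_pos: [0.4477, -0.0771, 0.329]
eef_rot: [0.004, 0.212, 0.977, -0.001]
wrist_force: [0.7, -0.8, -0.5]
opening: 0.453
```

```bash
python3 plan.py .6105 -.289 65.5 .17;python3 wr.py w2
```

```text
t 4.0 pos [ 0.4477 -0.0771  0.329 ] jaw deg 65.5 tilt [ 0.008  -0.0037] open 0.453 F [ 0.7 -0.8 -0.5] q [-0.43 -0.01  1.98  0.    1.17 -1.58]
shift then turn: shift [-4.72 -2.5   0.13] turn z units -0.0
bench -0.0
2589 px [73. 76.] h 0.019 toprect [ 292.7 -197.4] [ 17. 115.] 41.5
471 px [506.  59.] h 0.023 toprect [446.4 180.8] [ 6.2 30.3] 84.8
3339 px [401. 149.] h 0.041 toprect [482.5  63.9] [49.3 80.7] 86.3
1335 px [404. 247.] h 0.015 toprect [618.6  28.6] [ 92.1 139.2] 10.6
2310 px [142. 249.] h 0.045 toprect [ 473.7 -222.8] [59.5 58.1] 67.3
1684 px [ 41. 267.] h 0.066 toprect [ 443.8 -334.4] [22.5 22.5] 87.1
1498 px [483. 327.] h 0.021 toprect [766.4 100.5] [87.4 43. ] 80.9
374 px [502. 373.] h 0.037 toprect [840.9 111. ] [20.7 13. ] 74.6
101 px [145. 371.] h 0.014 toprect [ 653.1 -339.7] [32.3  6.6] 37.7
```

Call:
{"fn": "drive_tool", "kwargs": {"commands": [[[-0.66,-0.35,0,0,0,0,255],[-0.66,-0.35,0,0,0,0,255],[-0.66,-0.35,0,0,0,0,255],[-0.66,-0.35,0,0,0,0,255],[-0.66,-0.35,0,0,0,0,255],[-0.66,-0.35,0,0,0,0,255],[-0.66,-0.35,0,0,0,0,255],[-0.1,-0.05,0,0,0,0,255],[0,0,0,0,0,0,255],[0,0,0,0,0,0,255]]]}}

```text
time_s: 5.05
eef_pos: [0.6086, -0.2873, 0.323]
eef_rot: [-0.001, 0.212, 0.977, 0.001]
wrist_force: [0.3, -0.1, -1.5]
opening: 0.457
```

```bash
python3 plan.py .6105 -.2885 65.5 .035;python3 wr.py w3
```

```text
t 5.0 pos [ 0.6086 -0.2873  0.323 ] jaw deg 65.5 tilt [-0.0025  0.0021] open 0.457 F [ 0.3 -0.1 -1.5] q [-0.62  0.47  1.41  0.    1.27 -1.76]
shift then turn: shift [-0.05 -0.01  2.67] turn z units -0.0
bench -0.0001
846 px [256.  30.] h 0.046 toprect [ 486.7 -229.3] [59.4 33. ] 66.3
2351 px [117.  33.] h 0.066 toprect [ 444.1 -335.2] [22.9 22.2] 6.9
1017 px [479.  95.] h 0.015 toprect [630.8 -39.9] [91.  56.7] 9.7
1153 px [253. 165.] h 0.015 toprect [ 605.9 -285.9] [139.1 127.8] 65.6
9659 px [ 49. 303.] h 0.063 toprect [ 654.6 -583.4] [ 59.3 151.8] 16.5
4510 px [471. 307.] h 0.052 toprect [ 860.2 -125.3] [32.5 83. ] 4.2
429 px [350. 355.] h 0.037 toprect [ 868.6 -270.1] [16.7 30.6] 2.9
458 px [139. 373.] h 0.050 toprect [ 770.7 -528. ] [13.5 23.6] 70.4
```

View pics/w3.png

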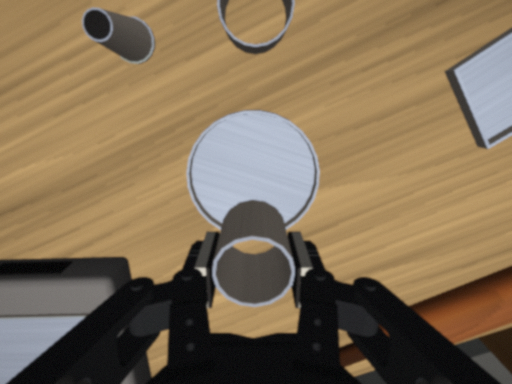

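The wrist view shows the small cutter held upright at (255,265) and the tin at (253,165). The tin centre comes out at about (611,−288) mm, which agrees with the other two views. Lowering it now.

Call:
{"fn": "drive_tool", "kwargs": {"commands": [[[-0.05,0,0.7,0,0,0,255],[0,0,0.7,0,0,0,255],[0,0,0.6,0,0,0,255],[0,0,0.3,0,0,0,255],[0,0,0.2,0,0,0,255],[0,0,0.1,0,0,0,255],[0,0,0,0,0,0,255],[0,0,0,0,0,0,255]]]}}

```text
time_s: 5.9
eef_pos: [0.6122, -0.2896, 0.1962]
eef_rot: [0.001, 0.212, 0.977, -0.0]
wrist_force: [-0.6, 0.6, -0.9]
opening: 0.459
```

```bash
python3 plan.py .6105 -.2885 65.5 .035
```

```text
t 5.9 pos [ 0.6122 -0.2896  0.1962] jaw deg 65.5 tilt [ 0.002  -0.0014] open 0.459 F [-0.6  0.6 -0.9] q [-0.62  0.63  1.45  0.    1.06 -1.76]
shift then turn: shift [0.04 0.01 0.13] turn z units -0.0
```

Call:
{"fn": "drive_tool", "kwargs": {"commands": [[[0,0,0.06,0,0,0,255],[0,0,0.04,0,0,0,255],[0,0,0.03,0,0,0,255],[0,0,0,0,0,0,255],[0,0,0,0,0,0,255]]]}}

```text
time_s: 6.4
eef_pos: [0.6118, -0.2895, 0.1896]
eef_rot: [0.0, 0.212, 0.977, -0.0]
wrist_force: [-2.8, 1.6, 6.8]
opening: 0.457
```

```bash
python3 plan.py .6105 -.2885 65.5 .035
```

```text
t 6.4 pos [ 0.6118 -0.2895  0.1896] jaw deg 65.5 tilt [ 0.0006 -0.0006] open 0.457 F [-2.8  1.6  6.8] q [-0.62  0.64  1.45 -0.    1.05 -1.76]
shift then turn: shift [ 0.03  0.01 -0.  ] turn z units -0.0
```

In contact: 6.8 N upward, at the expected height. Releasing and rising.

Call:
{"fn": "drive_tool", "kwargs": {"commands": [[[0,0,0,0,0,0,80],[0,0,0,0,0,0,80],[0,0,0,0,0,0,80],[0,0,-0.2,0,0,0,80],[0,0,-0.5,0,0,0,80],[0,0,-0.7,0,0,0,40],[0,0,-0.7,0,0,0,0],[0,0,-0.6,0,0,0,0],[0,0,0,0,0,0,0],[0,0,0,0,0,0,0]]]}}

```text
time_s: 7.4
eef_pos: [0.6118, -0.2894, 0.3248]
eef_rot: [0.001, 0.212, 0.977, -0.001]
wrist_force: [0.9, -0.1, -0.5]
opening: 1.005
```

```bash
python3 wr.py w4|grep -v "h 0.0[56]";python3 plan.py .4737 -.2228 65.5 .17
```

```text
bench -0.0001
750 px [257.  28.] h 0.046 toprect [ 489.3 -230.6] [58.6 27.5] 65.3
1019 px [479.  89.] h 0.015 toprect [631.  -40.1] [91.2 56.5] 10.1
1423 px [254. 172.] h 0.015 toprect [ 610.8 -288.1] [138.6 138.6] 64.3
1072 px [254. 180.] h 0.048 toprect [ 609.6 -288.1] [38.5 39.1] 64.9
t 7.5 pos [ 0.6114 -0.2891  0.3231] jaw deg 65.5 tilt [-0.0002  0.0001] open 1.001 F [-0.5 -0.4  0.6] q [-0.62  0.47  1.4   0.    1.27 -1.76]
shift then turn: shift [ 3.06  0.06 -0.03] turn z units -0.0
```

The small cutter stands at (609.6,−288.1) with its top at 48 mm, so it sits flat on the tin floor. Next is the large cutter.

Call:
{"fn": "drive_tool", "kwargs": {"commands": [[[0.7,0,0,0,0,0,0],[0.7,0.06,0,0,0,0,0],[0.7,0,0,0,0,0,0],[0.7,0,0,0,0,0,0],[0.26,0,0,0,0,0,0],[0,0,0,0,0,0,0],[0,0,0,0,0,0,0],[0,0,0,0,0,0,0]]]}}

```text
time_s: 8.25
eef_pos: [0.4743, -0.2236, 0.3229]
eef_rot: [0.0, 0.212, 0.977, 0.0]
wrist_force: [-0.1, 0.3, -0.5]
opening: 1.0
```

```bash
python3 wr.py w5|grep "h 0.04";python3 plan.py .4737 -.2228 65.5 .03
```

```text
1591 px [253. 185.] h 0.046 toprect [ 474.2 -223.6] [59.1 59. ] 73.1
1519 px [251. 304.] h 0.048 toprect [ 609.5 -288. ] [39.6 39.2] 8.2
949 px [102. 371.] h 0.048 toprect [ 626.9 -498.6] [54.9  6.8] 66.3
t 8.3 pos [ 0.4743 -0.2235  0.3229] jaw deg 65.5 tilt [-0.      0.0001] open 0.998 F [ 0.4  0.7 -0.3] q [-0.67  0.16  1.81  0.    1.17 -1.81]
shift then turn: shift [0.02 0.01 2.76] turn z units -0.0
```

Call:
{"fn": "drive_tool", "kwargs": {"commands": [[[0,0,0.7,0,0,0,0],[0,0,0.7,0,0,0,0],[0,0,0.7,0,0,0,0],[0,0,0.5,0,0,0,0],[0,0,0.16,0,0,0,0],[0,0,0,0,0,0,255],[0,0,0,0,0,0,255],[0,0,0,0,0,0,255],[0,0,0,0,0,0,255],[0,0,0,0,0,0,255]]]}}

```text
time_s: 9.3
eef_pos: [0.4742, -0.2235, 0.1866]
eef_rot: [0.001, 0.212, 0.977, -0.001]
wrist_force: [-0.3, 0.8, 5.4]
opening: 0.672
```

Call:
{"fn": "drive_tool", "kwargs": {"commands": [[[0,0,0,0,0,0,255],[0,0,0,0,0,0,255],[0,0,0,0,0,0,255],[0,0,-0.3,0,0,0,255],[0,0,-0.7,0,0,0,255],[0,0,-0.7,0,0,0,255],[0,0,-0.7,0,0,0,255],[0,0,-0.4,0,0,0,255],[0,0,0,0,0,0,255],[0,0,0,0,0,0,255]]]}}

```text
time_s: 10.3
eef_pos: [0.4734, -0.2229, 0.3257]
eef_rot: [0.0, 0.212, 0.977, -0.0]
wrist_force: [-0.4, 0.0, -0.9]
opening: 0.677
```

```bash
python3 plan.py .6095 -.288 65.5 .17
```

```text
t 10.3 pos [ 0.4734 -0.2229  0.3257] jaw deg 65.5 tilt [ 0.0006 -0.0006] open 0.677 F [-0.4  0.  -0.9] q [-0.67  0.15  1.81 -0.    1.18 -1.81]
shift then turn: shift [-3.02 -0.06  0.02] turn z units -0.0
```

Call:
{"fn": "drive_tool", "kwargs": {"commands": [[[-0.6,-0.02,0,0,0,0,255],[-0.6,-0.02,0,0,0,0,255],[-0.6,-0.02,0,0,0,0,255],[-0.6,0,0,0,0,0,255],[-0.4,0,0,0,0,0,255],[-0.2,0,0,0,0,0,255],[0,0,0,0,0,0,255],[0,0,0,0,0,0,255],[0,0,0,0,0,0,255]]]}}

```text
time_s: 11.2
eef_pos: [0.6081, -0.2875, 0.3248]
eef_rot: [-0.001, 0.212, 0.977, 0.0]
wrist_force: [0.2, -0.2, -1.2]
opening: 0.671
```

```bash
python3 plan.py .6095 -.288 65.5 .035; python3 wr.py w6|grep "h 0.0[14]"
```

```text
t 11.2 pos [ 0.6081 -0.2875  0.3248] jaw deg 65.5 tilt [-0.0012  0.0008] open 0.671 F [ 0.2 -0.2 -1.2] q [-0.62  0.47  1.41 -0.    1.27 -1.76]
shift then turn: shift [-0.03  0.    2.7 ] turn z units -0.0
1020 px [478.  95.] h 0.015 toprect [630.7 -38.5] [91.  58.9] 10.5
1028 px [254. 157.] h 0.015 toprect [ 599.7 -283.4] [139.2 115.3] 65.9
544 px [253. 172.] h 0.049 toprect [ 602.3 -284.6] [38.7 22.7] 66.5
218 px [253. 233.] h 0.015 toprect [ 669.5 -314.9] [62.   9.1] 65.5
```

View pics/w6.png

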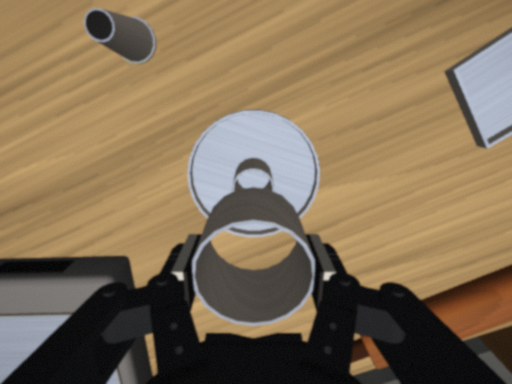

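The large cutter is held upright at (253,270), and the small one is in the tin at (253,172). Lowering the large one over it.

Call:
{"fn": "drive_tool", "kwargs": {"commands": [[[-0.01,0,0.6,0,0,0,255],[0,0,0.6,0,0,0,255],[0,0,0.3,0,0,0,255],[0,0,0,0,0,0,255],[0,0,0,0,0,0,255]]]}}

```text
time_s: 11.75
eef_pos: [0.6095, -0.2884, 0.251]
eef_rot: [0.0, 0.212, 0.977, -0.0]
wrist_force: [0.3, 0.2, 0.1]
opening: 0.674
```

```bash
python3 plan.py .6095 -.288 65.5 .035
```

```text
t 11.8 pos [ 0.6095 -0.2884  0.251 ] jaw deg 65.5 tilt [ 0.0005 -0.0004] open 0.674 F [0.3 0.2 0.1] q [-0.62  0.55  1.44 -0.    1.15 -1.76]
shift then turn: shift [0.   0.01 1.23] turn z units -0.0
```

Call:
{"fn": "drive_tool", "kwargs": {"commands": [[[0,0,0.3,0,0,0,255],[0,0,0.3,0,0,0,255],[0,0,0.3,0,0,0,255],[0,0,0.2,0,0,0,255],[0,0,0.1,0,0,0,255],[0,0,0.03,0,0,0,255],[0,0,0,0,0,0,255],[0,0,0,0,0,0,255],[0,0,0,0,0,0,255]]]}}

```text
time_s: 12.65
eef_pos: [0.6091, -0.288, 0.1896]
eef_rot: [-0.001, 0.212, 0.977, 0.0]
wrist_force: [-6.3, 2.5, 9.5]
opening: 0.674
```

```bash
python3 plan.py .6095 -.288 65.5 .035
```

```text
t 12.7 pos [ 0.6091 -0.288   0.1896] jaw deg 65.5 tilt [-0.0015  0.0008] open 0.674 F [-6.3  2.5  9.5] q [-0.62  0.64  1.46 -0.    1.05 -1.76]
shift then turn: shift [-0.01  0.   -0.  ] turn z units 0.0
```

Call:
{"fn": "drive_tool", "kwargs": {"commands": [[[0,0,0,0,0,0,30],[0,0,0,0,0,0,30],[0,0,0,0,0,0,30],[0,0,-0.2,0,0,0,30],[0,0,-0.5,0,0,0,30],[0,0,-0.7,0,0,0,0],[0,0,-0.7,0,0,0,0],[0,0,-0.6,0,0,0,0],[0,0,0,0,0,0,0],[0,0,0,0,0,0,0]]]}}

```text
time_s: 13.65
eef_pos: [0.6095, -0.2884, 0.3253]
eef_rot: [0.001, 0.212, 0.977, -0.001]
wrist_force: [-0.5, -0.1, -0.8]
opening: 1.0
```

```bash
python3 wr.py w7|grep "h 0.0[14]";python3 plan.py .444 -.335 65.5 .17
```

```text
1014 px [479.  92.] h 0.015 toprect [631.3 -39.9] [91.6 56.4] 10.4
1436 px [254. 174.] h 0.015 toprect [ 610.5 -287.9] [138.8 138.6] 39.5
2468 px [254. 181.] h 0.049 toprect [ 608.7 -287.5] [59.2 59. ] 2.7
t 13.7 pos [ 0.6091 -0.2881  0.3236] jaw deg 65.5 tilt [-0.0001  0.0002] open 1.002 F [-0.   0.5 -0.6] q [-0.62  0.47  1.41  0.    1.27 -1.76]
shift then turn: shift [ 2.62 -2.22 -0.02] turn z units -0.0
```

View pics/w7.png

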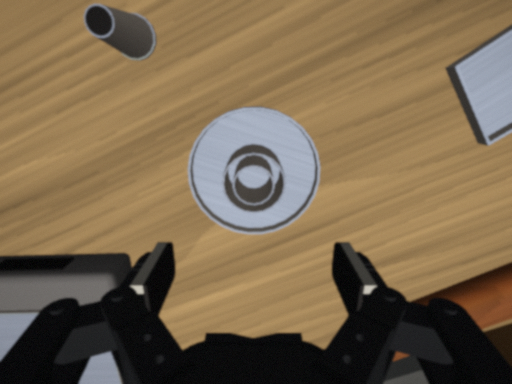

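The wrist view shows the rings nested concentrically in the tin at (254,181), both tops at 48–49 mm. Next, the large nozzle.

Call:
{"fn": "drive_tool", "kwargs": {"commands": [[[0.5,-0.44,0,0,0,0,0],[0.5,-0.44,0,0,0,0,0],[0.5,-0.44,0,0,0,0,0],[0.5,-0.44,0,0,0,0,0],[0.5,-0.44,0,0,0,0,0],[0.12,-0.02,0,0,0,0,0],[0,0,0,0,0,0,0],[0,0,0,0,0,0,0],[0,0,0,0,0,0,0]]]}}

```text
time_s: 14.6
eef_pos: [0.4449, -0.3345, 0.3234]
eef_rot: [-0.0, 0.212, 0.977, 0.0]
wrist_force: [0.4, -0.1, -0.2]
opening: 0.999
```

```bash
python3 wr.py w8|grep "h 0.06";python3 plan.py .444 -.335 65.5 .042
```

```text
1179 px [252. 180.] h 0.066 toprect [ 443.4 -335.1] [22.3 21.8] 81.7
t 14.7 pos [ 0.4449 -0.3345  0.3234] jaw deg 65.6 tilt [-0.      0.0003] open 0.997 F [ 0.3  0.  -0.6] q [-0.86  0.23  1.73  0.    1.19 -2.  ]
shift then turn: shift [ 0.01 -0.02  2.53] turn z units 0.01
```

Call:
{"fn": "drive_tool", "kwargs": {"commands": [[[0.03,0,0.7,0,0,0,0],[0,0,0.7,0,0,0,0],[0,0,0.6,0,0,0,0],[0,0,0.4,0,0,0,0],[0,0,0.13,0,0,0,0],[0,0,0,0,0,0,255],[0,0,0,0,0,0,255],[0,0,0,0,0,0,255],[0,0,0,0,0,0,255],[0,0,0,0,0,0,255]]]}}

```text
time_s: 15.65
eef_pos: [0.4432, -0.3348, 0.199]
eef_rot: [0.001, 0.212, 0.977, -0.001]
wrist_force: [-0.9, 0.9, 7.2]
opening: 0.323
```

Call:
{"fn": "drive_tool", "kwargs": {"commands": [[[0,0,0,0,0,0,255],[0,0,0,0,0,0,255],[0,0,0,0,0,0,255],[0,0,-0.2,0,0,0,255],[0,0,-0.6,0,0,0,255],[0,0,-0.6,0,0,0,255],[0,0,-0.6,0,0,0,255],[0,0,-0.4,0,0,0,255],[0,0,0,0,0,0,255],[0,0,0,0,0,0,255]]]}}

```text
time_s: 16.65
eef_pos: [0.4426, -0.3342, 0.3177]
eef_rot: [0.0, 0.212, 0.977, -0.0]
wrist_force: [-0.3, 0.7, -0.7]
opening: 0.324
```

```bash
python3 plan.py .615 .047 65.5 .17; python3 wr.py w9 | grep "h 0.0[456]"
```

```text
t 16.6 pos [ 0.4426 -0.3342  0.3177] jaw deg 65.5 tilt [ 0.0008 -0.0009] open 0.324 F [-0.3  0.7 -0.7] q [-0.86  0.23  1.74 -0.    1.17 -2.  ]
shift then turn: shift [ 0.03  8.37 -0.15] turn z units -0.0
775 px [351. 273.] h 0.048 toprect [ 593.5 -264.2] [26.4  4.2] 28.9
671 px [155. 365.] h 0.050 toprect [ 607.4 -553.3] [32.  11.4] 70.9
```

View pics/w9.png

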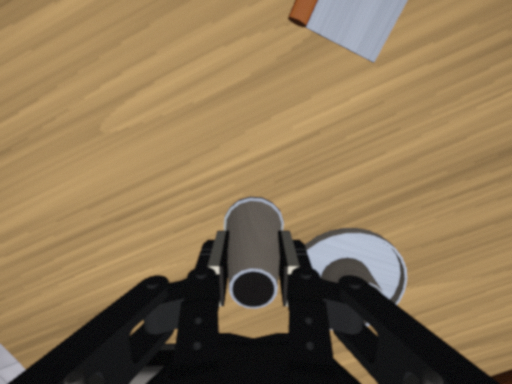

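The large nozzle is held upright at (253,250). Moving to the wide bay.

Call:
{"fn": "drive_tool", "kwargs": {"commands": [[[0,0.5,0,0,0,0,255],[0,0.8,0,0,0,0,255],[0,0.8,0,0,0,0,255],[0,0.8,0,0,0,0,255],[0,0.8,0,0,0,0,255],[0,0.8,0,0,0,0,255],[0,0.8,0,0,0,0,255],[0,0.8,0,0,0,0,255],[0,0.8,0,0,0,0,255],[0,0.8,0,0,0,0,255]]]}}

```text
time_s: 17.7
eef_pos: [0.6023, 0.0177, 0.3151]
eef_rot: [-0.002, 0.212, 0.977, -0.0]
wrist_force: [0.4, -0.5, -0.4]
opening: 0.324
```

Call:
{"fn": "drive_tool", "kwargs": {"commands": [[[0.03,0.4,0,0,0,0,255],[0,0.27,0,0,0,0,255],[0,0,0,0,0,0,255],[0,0,0,0,0,0,255],[0,0,0,0,0,0,255]]]}}

```text
time_s: 18.2
eef_pos: [0.6146, 0.0459, 0.3167]
eef_rot: [-0.0, 0.213, 0.977, -0.0]
wrist_force: [1.0, -1.0, -0.1]
opening: 0.321
```

```bash
python3 plan.py .6145 .0475 65.5 .0473; python3 wr.py w10|grep "h 0.01"
```

```text
t 18.2 pos [0.6146 0.0459 0.3167] jaw deg 65.4 tilt [-0.001  -0.0002] open 0.321 F [ 1.  -1.  -0.1] q [-0.12  0.36  1.57 -0.    1.21 -1.26]
shift then turn: shift [0.01 0.03 2.29] turn z units -0.01
1502 px [429.  93.] h 0.015 toprect [603.1 249.7] [130.9  80.5] 7.6
1575 px [225. 184.] h 0.015 toprect [621.4  14.7] [ 90.5 166.8] 10.4
745 px [ 33. 285.] h 0.014 toprect [ 634.1 -260.3] [ 68.5 139.2] 48.7
```

View pics/w10.png

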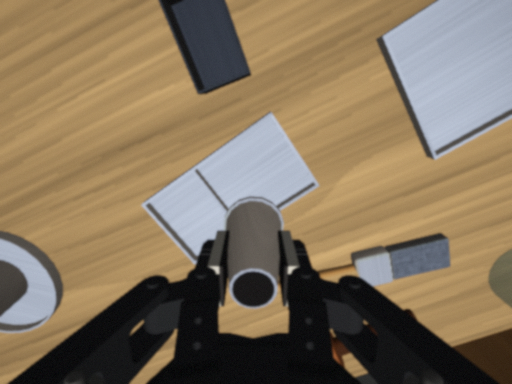

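The tray measures (621.4,14.7) mm at 10.4°, with the divider at about (212,190) and the nozzle over the larger bay. Lowering.

Call:
{"fn": "drive_tool", "kwargs": {"commands": [[[0,0.03,0.5,0,0,0,255],[0,0,0.6,0,0,0,255],[0,0,0.5,0,0,0,255],[0,0,0.35,0,0,0,255],[0,0,0.15,0,0,0,255],[0,0,0.07,0,0,0,255],[0,0,0.04,0,0,0,255],[0,0,0.04,0,0,0,255],[0,0,0.03,0,0,0,255],[0,0,0,0,0,0,255]]]}}

```text
time_s: 19.25
eef_pos: [0.6157, 0.0485, 0.2036]
eef_rot: [0.0, 0.212, 0.977, 0.0]
wrist_force: [0.5, -0.8, -0.8]
opening: 0.325
```

```bash
python3 plan.py .6145 .0475 65.5 .0473
```

```text
t 19.2 pos [0.6157 0.0485 0.2036] jaw deg 65.5 tilt [ 0.0007 -0.0001] open 0.325 F [ 0.5 -0.8 -0.8] q [-0.11  0.51  1.62 -0.    1.01 -1.26]
shift then turn: shift [ 0.01 -0.03  0.03] turn z units -0.0
```

Call:
{"fn": "drive_tool", "kwargs": {"commands": [[[0,0,0.03,0,0,0,255],[0,0,0.02,0,0,0,255],[0,0,0,0,0,0,255],[0,0,0,0,0,0,255]]]}}

```text
time_s: 19.65
eef_pos: [0.6159, 0.0486, 0.202]
eef_rot: [0.0, 0.212, 0.977, -0.0]
wrist_force: [-2.8, 0.0, 7.3]
opening: 0.322
```

```bash
python3 plan.py
```

```text
t 19.6 pos [0.6159 0.0486 0.202 ] jaw deg 65.5 tilt [ 0.0008 -0.0002] open 0.322 F [-2.8  0.   7.3] q [-0.11  0.52  1.62 -0.    1.01 -1.26]
```

Call:
{"fn": "drive_tool", "kwargs": {"commands": [[[0,0,0,0,0,0,80],[0,0,0,0,0,0,80],[0,0,0,0,0,0,80],[0,0,-0.2,0,0,0,80],[0,0,-0.5,0,0,0,80],[0,0,-0.6,0,0,0,40],[0,0,-0.6,0,0,0,0],[0,0,-0.5,0,0,0,0],[0,0,0,0,0,0,0],[0,0,0,0,0,0,0]]]}}

```text
time_s: 20.65
eef_pos: [0.6157, 0.0485, 0.3217]
eef_rot: [0.001, 0.212, 0.977, 0.0]
wrist_force: [-1.2, -0.1, -0.5]
opening: 1.003
```

```bash
python3 wr.py w11|grep "h 0.0[1456]";python3 plan.py .4735 .3485 65.5 .17
```

```text
1279 px [195.  49.] h 0.041 toprect [485.9  63.5] [48.  73.8] 86.2
1477 px [425.  93.] h 0.015 toprect [602.7 253.5] [130.8  88. ] 7.6
1993 px [225. 193.] h 0.015 toprect [621.5  14.9] [ 90.7 166.5] 10.4
1275 px [254. 182.] h 0.069 toprect [616.1  48.8] [21.7 22. ] 64.7
467 px [ 36. 261.] h 0.015 toprect [ 610.1 -229. ] [ 24.9 101.4] 89.2
1059 px [501. 278.] h 0.042 toprect [852.5 253.3] [ 5.9 39.6] 78.7
862 px [  9. 285.] h 0.042 toprect [ 626.  -265.5] [ 7. 38.] 50.0
130 px [ 14. 326.] h 0.014 toprect [ 672.6 -312.5] [39.7  6. ] 66.5
568 px [318. 335.] h 0.043 toprect [831.8  39.2] [ 7.1 19.5] 1.3
t 20.7 pos [0.6152 0.0485 0.3204] jaw deg 65.5 tilt [-0.0006  0.0001] open 0.999 F [-0.7  0.  -1.2] q [-0.11  0.36  1.57  0.    1.22 -1.26]
shift then turn: shift [ 5.07  4.28 -0.08] turn z units -0.0
```

The large nozzle is upright at (616.1,48.8) with its top at 68–69 mm, in the wide bay. Next, the small nozzle.

Call:
{"fn": "drive_tool", "kwargs": {"commands": [[[0.5,0.43,0,0,0,0,0],[0.6,0.5,0,0,0,0,0],[0.6,0.5,0,0,0,0,0],[0.6,0.5,0,0,0,0,0],[0.6,0.5,0,0,0,0,0],[0.6,0.5,0,0,0,0,0],[0.6,0.5,0,0,0,0,0],[0.6,0.5,0,0,0,0,0],[0.37,0.35,0,0,0,0,0],[0,0,0,0,0,0,0]]]}}

```text
time_s: 21.7
eef_pos: [0.4715, 0.3508, 0.319]
eef_rot: [-0.001, 0.21, 0.978, -0.001]
wrist_force: [0.4, -0.8, -0.3]
opening: 1.0
```

Call:
{"fn": "drive_tool", "kwargs": {"commands": [[[0,0,0,0,0,0,0],[0,0,0,0,0,0,0]]]}}

```text
time_s: 21.9
eef_pos: [0.4739, 0.3475, 0.3198]
eef_rot: [-0.001, 0.213, 0.977, -0.001]
wrist_force: [0.6, -0.6, 0.4]
opening: 0.999
```

```bash
python3 wr.py w12|grep "h 0.0[145]";python3 plan.py .4735 .3485 65.5 .034
```

```text
2627 px [336.  29.] h 0.041 toprect [383.3 457.4] [80.4 48.2] 73.6
560 px [256. 180.] h 0.051 toprect [474.1 350.2] [16.  15.6] 28.2
2046 px [122. 211.] h 0.040 toprect [449.6 205. ] [ 7.2 34.4] 60.0
1084 px [259. 277.] h 0.015 toprect [599.1 281.9] [131.8 118.1] 7.8
3384 px [ 31. 282.] h 0.040 toprect [483.   64.9] [50.5 80.7] 85.3
303 px [195. 307.] h 0.015 toprect [600.3 211.4] [96.   5.2] 7.5
524 px [ 95. 368.] h 0.051 toprect [614.2  61.4] [14.4  4.5] 18.0
66 px [113. 379.] h 0.015 toprect [659.9  46.8] [ 4.1 34.5] 12.2
t 21.9 pos [0.4741 0.3473 0.32  ] jaw deg 65.4 tilt [-0.001  -0.0008] open 0.994 F [-0.3  0.6 -0.7] q [ 0.43  0.3   1.65 -0.    1.2  -0.71]
shift then turn: shift [0.02 0.02 2.63] turn z units -0.01
```

Call:
{"fn": "drive_tool", "kwargs": {"commands": [[[0.02,0.05,0.6,0,0,0,0],[0,0,0.7,0,0,0,0],[0,0,0.7,0,0,0,0],[0,0,0.5,0,0,0,0],[0,0,0.13,0,0,0,0],[0,0,0,0,0,0,255],[0,0,0,0,0,0,255],[0,0,0,0,0,0,255],[0,0,0,0,0,0,255],[0,0,0,0,0,0,255]]]}}

```text
time_s: 22.95
eef_pos: [0.4744, 0.3514, 0.1909]
eef_rot: [0.001, 0.212, 0.977, 0.001]
wrist_force: [-1.2, -0.9, 4.9]
opening: 0.218
```

Call:
{"fn": "drive_tool", "kwargs": {"commands": [[[0,0,0,0,0,0,255],[0,0,0,0,0,0,255],[0,0,0,0,0,0,255],[0,0,0,0,0,0,255],[0,0,-0.2,0,0,0,255],[0,0,-0.6,0,0,0,255],[0,0,-0.6,0,0,0,255],[0,0,-0.6,0,0,0,255],[0,0,-0.6,0,0,0,255],[0,0,0,0,0,0,255]]]}}

```text
time_s: 23.95
eef_pos: [0.4752, 0.352, 0.3252]
eef_rot: [0.004, 0.212, 0.977, 0.003]
wrist_force: [1.2, 1.2, 0.1]
opening: 0.218
```

```bash
python3 plan.py .630 -.0325 65.5 .17; python3 wr.py w13 | grep "h 0.0[456]"
```

```text
t 23.9 pos [0.4752 0.352  0.3252] jaw deg 65.5 tilt [0.0088 0.0042] open 0.218 F [1.2 1.2 0.1] q [ 0.44  0.29  1.64  0.    1.2  -0.71]
shift then turn: shift [-6.   -5.71  0.  ] turn z units 0.0
2455 px [326.  28.] h 0.041 toprect [383.4 457.5] [80.4 48.1] 73.5
1998 px [117. 208.] h 0.040 toprect [449.4 205.2] [ 7.7 34. ] 61.1
3640 px [ 31. 283.] h 0.040 toprect [482.6  64.5] [50.9 80.4] 85.7
```

View pics/w13.png

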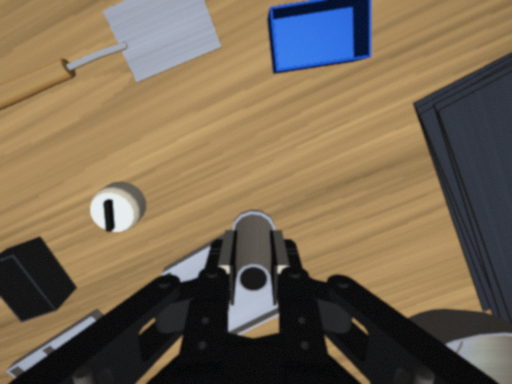

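The small nozzle is held upright at (253,250). Moving to the narrow bay.

Call:
{"fn": "drive_tool", "kwargs": {"commands": [[[-0.5,-0.48,0,0,0,0,255],[-0.6,-0.57,0,0,0,0,255],[-0.6,-0.57,0,0,0,0,255],[-0.6,-0.57,0,0,0,0,255],[-0.6,-0.57,0,0,0,0,255],[-0.6,-0.57,0,0,0,0,255],[-0.6,-0.57,0,0,0,0,255],[-0.6,-0.57,0,0,0,0,255],[-0.6,-0.57,0,0,0,0,255],[-0.5,-0.47,0,0,0,0,255]]]}}

```text
time_s: 25.0
eef_pos: [0.6233, -0.022, 0.3176]
eef_rot: [-0.001, 0.213, 0.977, -0.0]
wrist_force: [0.3, 0.2, -0.9]
opening: 0.216
```

Call:
{"fn": "drive_tool", "kwargs": {"commands": [[[-0.2,-0.2,0,0,0,0,255],[0,0,0,0,0,0,255],[0,0,0,0,0,0,255],[0,0,0,0,0,0,255]]]}}

```text
time_s: 25.4
eef_pos: [0.6278, -0.0315, 0.3187]
eef_rot: [-0.001, 0.211, 0.977, 0.0]
wrist_force: [-0.4, 0.6, -0.7]
opening: 0.22
```

```bash
python3 plan.py .630 -.0325 65.5 .0392
```

```text
t 25.4 pos [ 0.6278 -0.0315  0.3187] jaw deg 65.6 tilt [-0.0013  0.0008] open 0.220 F [-0.4  0.6 -0.7] q [-0.24  0.38  1.54  0.    1.22 -1.38]
shift then turn: shift [-0.05 -0.    2.5 ] turn z units 0.01
```

Call:
{"fn": "drive_tool", "kwargs": {"commands": [[[-0.04,0,0.5,0,0,0,255],[0,0,0.6,0,0,0,255],[0,0,0.6,0,0,0,255],[0,0,0.4,0,0,0,255],[0,0,0.2,0,0,0,255],[0,0,0.1,0,0,0,255],[0,0,0.05,0,0,0,255],[0,0,0.03,0,0,0,255],[0,0,0,0,0,0,255],[0,0,0,0,0,0,255]]]}}

```text
time_s: 26.4
eef_pos: [0.6305, -0.0341, 0.1961]
eef_rot: [0.001, 0.212, 0.977, -0.0]
wrist_force: [-0.2, 0.6, 0.4]
opening: 0.218
```

```bash
python3 plan.py .630 -.0325 65.5 .0392
```

```text
t 26.4 pos [ 0.6305 -0.0341  0.1961] jaw deg 65.5 tilt [ 0.0014 -0.0003] open 0.218 F [-0.2  0.6  0.4] q [-0.24  0.55  1.58  0.    1.01 -1.38]
shift then turn: shift [0.02 0.02 0.04] turn z units -0.0
```

Call:
{"fn": "drive_tool", "kwargs": {"commands": [[[0,0,0.03,0,0,0,255],[0,0,0.03,0,0,0,255],[0,0,0,0,0,0,255],[0,0,0,0,0,0,255]]]}}

```text
time_s: 26.8
eef_pos: [0.6306, -0.0341, 0.1939]
eef_rot: [0.001, 0.212, 0.977, -0.0]
wrist_force: [-3.0, 0.9, 9.5]
opening: 0.217
```

```bash
python3 plan.py
```

```text
t 26.8 pos [ 0.6306 -0.0341  0.1939] jaw deg 65.5 tilt [ 0.001  -0.0004] open 0.217 F [-3.   0.9  9.5] q [-0.24  0.55  1.58 -0.    1.01 -1.38]
```

Call:
{"fn": "drive_tool", "kwargs": {"commands": [[[0,0,0,0,0,0,120],[0,0,0,0,0,0,120],[0,0,0,0,0,0,120],[0,0,-0.2,0,0,0,120],[0,0,-0.5,0,0,0,120],[0,0,-0.6,0,0,0,40],[0,0,-0.6,0,0,0,0],[0,0,-0.6,0,0,0,0],[0,0,0,0,0,0,0],[0,0,0,0,0,0,0]]]}}

```text
time_s: 27.8
eef_pos: [0.6304, -0.034, 0.3185]
eef_rot: [0.001, 0.212, 0.977, -0.0]
wrist_force: [-0.8, -0.3, -0.3]
opening: 0.996
```

```bash
python3 wr.py w14|grep "h 0.0[1456]";python3 plan.py .4825 .064 86 .17
```

```text
836 px [297.  17.] h 0.041 toprect [518.7  58.3] [52.2 20.3] 65.8
878 px [495.  50.] h 0.015 toprect [618.8 213.2] [106.5   6.4] 6.9
2337 px [300. 144.] h 0.015 toprect [621.5  15.3] [ 91.  166.3] 10.4
1519 px [329. 133.] h 0.069 toprect [616.   48.4] [21.9 22. ] 76.3
607 px [253. 181.] h 0.054 toprect [630.7 -33.7] [15.6 15.7] 30.0
4627 px [ 40. 254.] h 0.048 toprect [ 612.9 -283.5] [49.5 61. ] 43.3
1096 px [322. 329.] h 0.045 toprect [838.4 -36.6] [ 9.  30.5] 6.1
t 27.9 pos [ 0.6299 -0.0339  0.317 ] jaw deg 65.5 tilt [-0.0004  0.0001] open 1.001 F [-0.5 -0.3 -0.4] q [-0.24  0.39  1.53 -0.    1.22 -1.38]
shift then turn: shift [ 3.49  0.56 -0.15] turn z units -2.56
```

The small nozzle is upright at (630.7,−33.7) with its top at about 53 mm. Next, the dark mould.

Call:
{"fn": "drive_tool", "kwargs": {"commands": [[[0.6,0.1,0,0,0,0,0],[0.7,0.11,0,0,0,0,0],[0.7,0.11,0,0,0,0,0],[0.7,0.11,0,0,0,0,0],[0.7,0.11,0,0,0,0,0],[0.09,0.02,0,0,0,-0.8,0],[0,0,0,0,0,-0.9,0],[0,0,0,0,0,-0.86,0],[0,0,0,0,0,0,0],[0,0,0,0,0,0,0]]]}}

```text
time_s: 28.85
eef_pos: [0.4826, 0.0639, 0.3162]
eef_rot: [-0.001, 0.037, 0.999, 0.0]
wrist_force: [0.2, -0.5, -0.5]
opening: 0.998
```

```bash
python3 wr.py w15|grep "h 0.04";python3 plan.py .4825 .064 86 .028
```

```text
2631 px [397. 136.] h 0.040 toprect [448.8 204.1] [ 7.7 33.8] 60.2
1725 px [253. 186.] h 0.041 toprect [482.6  64. ] [48.  80.6] 86.2
t 28.9 pos [0.4827 0.0639 0.3164] jaw deg 85.8 tilt [-0.0017  0.0002] open 0.998 F [-0.3 -0.8  1.3] q [-0.11  0.09  1.9   0.    1.15 -1.61]
shift then turn: shift [0.   0.   2.67] turn z units -0.03
```

View pics/w15.png

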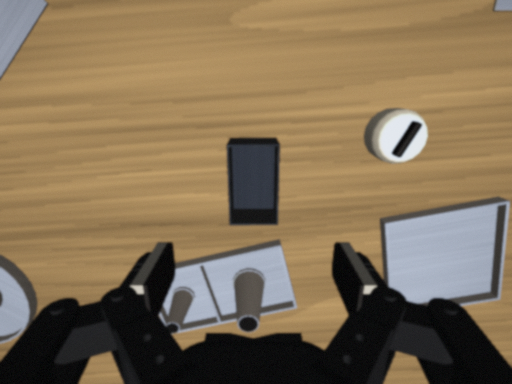

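The dark mould is centred at (253,186), measured at (482.6,64.0) mm with jaw angle 86.2°. Both nozzles show in their bays. Grasping it.

Call:
{"fn": "drive_tool", "kwargs": {"commands": [[[0,0,0.6,0,0,0,0],[0,0,0.7,0,0,0,0],[0,0,0.7,0,0,0,0],[0,0,0.5,0,0,0,0],[0,0,0.17,0,0,0,0],[0,0,0,0,0,0,255],[0,0,0,0,0,0,255],[0,0,0,0,0,0,255],[0,0,0,0,0,0,255],[0,0,0,0,0,0,255]]]}}

```text
time_s: 29.9
eef_pos: [0.484, 0.0638, 0.1854]
eef_rot: [0.002, 0.035, 0.999, -0.0]
wrist_force: [-0.9, 0.1, 7.3]
opening: 0.551
```

Call:
{"fn": "drive_tool", "kwargs": {"commands": [[[0,0,0,0,0,0,255],[0,0,0,0,0,0,255],[0,0,0,0,0,0,255],[0,0,0,0,0,0,255],[0,0,-0.2,0,0,0,255],[0,0,-0.6,0,0,0,255],[0,0,-0.6,0,0,0,255],[0,0,-0.6,0,0,0,255],[0,0,-0.6,0,0,0,255],[0,0,0,0,0,0,255]]]}}

```text
time_s: 30.9
eef_pos: [0.4845, 0.0638, 0.3188]
eef_rot: [0.004, 0.035, 0.999, -0.0]
wrist_force: [0.4, 0.1, -1.7]
opening: 0.553
```

```bash
python3 plan.py .6 .2745 97.5 .17
```

```text
t 30.9 pos [0.4845 0.0638 0.3188] jaw deg 86.0 tilt [ 0.0088 -0.001 ] open 0.553 F [ 0.4  0.1 -1.7] q [-0.11  0.08  1.9   0.    1.15 -1.61]
shift then turn: shift [-2.01  4.36 -0.1 ] turn z units -1.44
```

Call:
{"fn": "drive_tool", "kwargs": {"commands": [[[-0.24,0.5,0,0,0,0,255],[-0.3,0.65,0,0,0,0,255],[-0.3,0.65,0,0,0,0,255],[-0.3,0.65,0,0,0,0,255],[-0.3,0.65,0,0,0,0,255],[-0.3,0.65,0,0,0,0,255],[-0.3,0.6,0,0,0,-0.7,255],[0,0,0,0,0,-0.74,255],[0,0,0,0,0,0,255],[0,0,0,0,0,0,255]]]}}

```text
time_s: 31.9
eef_pos: [0.5995, 0.2734, 0.3129]
eef_rot: [-0.001, -0.064, 0.998, -0.0]
wrist_force: [-0.6, 0.4, -1.3]
opening: 0.553
```

```bash
python3 plan.py .6 .2745 97.5 .0337; python3 wr.py w16|grep "h 0.0[14]"
```

```text
t 31.9 pos [0.5995 0.2734 0.3129] jaw deg 97.3 tilt [-0.0017 -0.0006] open 0.553 F [-0.6  0.4 -1.3] q [ 0.25  0.45  1.46 -0.    1.24 -1.45]
shift then turn: shift [-0.02  0.02  2.49] turn z units -0.02
1661 px [195.  14.] h 0.040 toprect [459.9 198.9] [6.7 9.9] 59.2
1412 px [256. 157.] h 0.015 toprect [599.5 275.5] [130.1 130.6] 7.7
1136 px [ 56. 168.] h 0.015 toprect [614.9  50.6] [90.5 97.1] 10.3
```

View pics/w16.png

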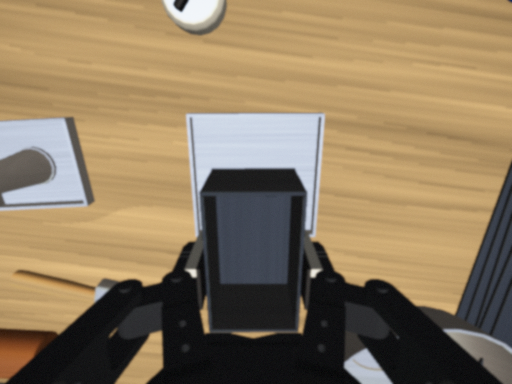

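The mould is held level and aligned. The tray measures (599.5,275.5) mm at 7.7°. Lowering.

Call:
{"fn": "drive_tool", "kwargs": {"commands": [[[0,0.03,0.5,0,0,0,255],[0,0,0.6,0,0,0,255],[0,0,0.6,0,0,0,255],[0,0,0.4,0,0,0,255],[0,0,0.2,0,0,0,255],[0,0,0.1,0,0,0,255],[0,0,0.03,0,0,0,255],[0,0,0.03,0,0,0,255],[0,0,0,0,0,0,255],[0,0,0,0,0,0,255]]]}}

```text
time_s: 32.95
eef_pos: [0.6002, 0.2753, 0.1917]
eef_rot: [0.001, -0.065, 0.998, 0.0]
wrist_force: [-0.4, -0.1, 0.0]
opening: 0.549
```

```bash
python3 plan.py .6 .2755 97.5 .0337
```

```text
t 33.0 pos [0.6002 0.2753 0.1917] jaw deg 97.5 tilt [0.0015 0.0004] open 0.549 F [-0.4 -0.1  0. ] q [ 0.25  0.61  1.5   0.    1.03 -1.45]
shift then turn: shift [0.   0.   0.07] turn z units -0.0
```

Call:
{"fn": "drive_tool", "kwargs": {"commands": [[[0,0,0.03,0,0,0,255],[0,0,0.03,0,0,0,255],[0,0,0.01,0,0,0,255],[0,0,0,0,0,0,255],[0,0,0,0,0,0,255]]]}}

```text
time_s: 33.45
eef_pos: [0.6001, 0.2753, 0.1884]
eef_rot: [0.0, -0.065, 0.998, -0.0]
wrist_force: [-3.5, -1.0, 7.1]
opening: 0.55
```

```bash
python3 plan.py
```

```text
t 33.5 pos [0.6001 0.2753 0.1884] jaw deg 97.5 tilt [0.0006 0.    ] open 0.550 F [-3.5 -1.   7.1] q [ 0.25  0.61  1.5  -0.    1.03 -1.45]
```

Call:
{"fn": "drive_tool", "kwargs": {"commands": [[[0,0,0,0,0,0,60],[0,0,0,0,0,0,60],[0,0,0,0,0,0,60],[0,0,-0.2,0,0,0,60],[0,0,-0.5,0,0,0,60],[0,0,-0.6,0,0,0,30],[0,0,-0.7,0,0,0,0],[0,0,-0.7,0,0,0,0],[0,0,-0.4,0,0,0,0],[0,0,0,0,0,0,0]]]}}

```text
time_s: 34.45
eef_pos: [0.601, 0.2756, 0.3475]
eef_rot: [0.004, -0.065, 0.998, 0.001]
wrist_force: [1.1, -0.0, 1.1]
opening: 0.999
```

Call:
{"fn": "drive_tool", "kwargs": {"commands": [[[0,0,-0.5,0,0,0,0],[0,0,-0.5,0,0,0,0],[0,0,-0.4,0,0,0,0],[0,0,0,0,0,0,0],[0,0,0,0,0,0,0],[0,0,0,0,0,0,0]]]}}

```text
time_s: 35.05
eef_pos: [0.5994, 0.275, 0.4098]
eef_rot: [-0.002, -0.065, 0.998, -0.0]
wrist_force: [-0.3, 0.2, 0.5]
opening: 0.997
```

```bash
python3 wr.py w17;python3 - <<'E'
from bench import ctrl
import cv2
c=ctrl.camera("scene");a=c["pixels"][90:330,120:440,::-1]
cv2.imwrite("pics/fin.png",cv2.resize(a,None,fx=2.5,fy=2.5,interpolation=cv2.INTER_CUBIC))
E
```

```text
bench 0.0
1865 px [210.  24.] h 0.040 toprect [449.6 204.7] [ 7.3 33.5] 59.4
1351 px [447.  13.] h 0.041 toprect [408.1 464.4] [24.9 66.7] 7.6
16823 px [468. 216.] h 0.079 toprect [709.  500.7] [125.9  25. ] 69.4
1089 px [254. 154.] h 0.015 toprect [599.6 275.6] [129.2 130.4] 7.5
2952 px [ 60. 152.] h 0.069 toprect [616.1  50.1] [22.4 22.6] 71.1
894 px [254. 164.] h 0.044 toprect [598.4 275.3] [80.6 48. ] 7.8
1211 px [110. 247.] h 0.021 toprect [762.5  77.7] [129.6  41.4] 80.5
535 px [186. 265.] h 0.019 toprect [780.9 192.2] [37.2 39.9] 81.4
2022 px [320. 314.] h 0.090 toprect [767.2 374. ] [14.1 92.1] 72.9
2724 px [ 42. 294.] h 0.052 toprect [853.9  -9.6] [ 34.2 120.5] 3.9
1872 px [242. 315.] h 0.088 toprect [824.3 291.2] [49.9  9.8] 89.1
873 px [404. 370.] h 0.089 toprect [880.6 536.2] [10.  54.7] 36.8
```

View pics/w17.png

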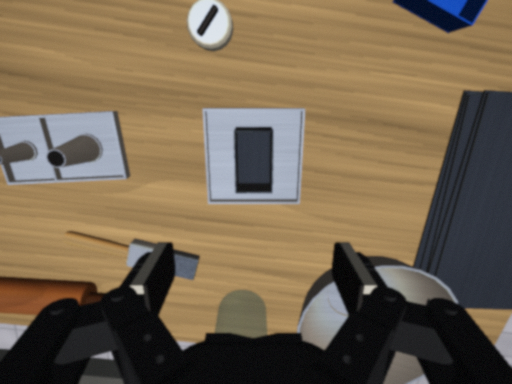

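View pics/fin.png

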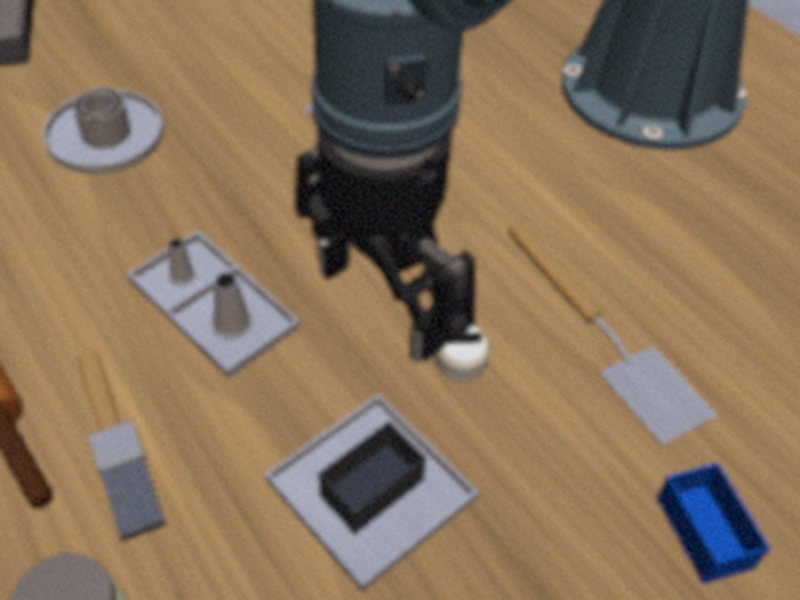

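Both views show everything in place. The mould is flat and open side up in the square tray (wrist 254,164), the nozzles are upright in their bays, and the rings are nested in the tin. The timer and the blue mould have not moved, and the gripper is well clear.

```bash
python3 -c "
from bench import ctrl
print(ctrl.hand_in(), ctrl.get_obs()['time_s'])"
```

```text
the job is handed in; nothing more can be done
the job is handed in; nothing more can be done
```

The job is done and handed in at about 35 s of the 128 s allowed. All five tools are in their places, released, with the gripper raised clear.

I set the small cutter in the round tin first and lowered the large one over it, because the fingers don't fit between the two. Then came the large nozzle (wide bay), the small nozzle (narrow bay) and the dark loaf mould (square tray).

| Tool | Last check (top height above bench) | Expected if flat on the floor |
|---|---|---|
| Cutters | nested and concentric in the tin, 48–49 mm | 48 mm |
| Large nozzle | upright in the wide bay, 69 mm | 68 mm |
| Small nozzle | upright in the narrow bay, 54 mm | 53 mm |
| Loaf mould | centred in the tray, aligned with its sides, open side up, 44 mm | 43 mm |

- **Left alone:** the timer stayed at (449.6, 204.7) mm, within measuring error of before. I never went near the blue look-alike.
- **Disagreements:** the scene and side cameras differed by about 5 mm in x. The wrist camera settled it near their average. No check failed.

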